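# Load a rock peg into its split timber case and hold the case pressed shut

## Task

Lay the shortest of the three rock pegs from the tray into the groove of the lower case half, centred so that its T-head hangs out past one end. Then fit the cover half over the two dowels and press it down against the rubber buffers until the two halves meet. Finish while still holding the cover pressed fully shut with the gripper, so that I can strap it, and leave the long pegs and the mallet where they are.

Things in the scene. Friction and masses are not known exactly. Their poses are not given: they have to be found in the camera images.
- case_base: Lower half of a split timber peg case, screwed to the bench, 110 (x) x 90 (y) mm. Origin: centre of its underside, at bench height. A 12 mm board carries four corner blocks (30 x 33 mm, centred at x +-40, y +-28.5 mm) up to z = 20 mm, the parting face. Between them runs the peg groove along x; a 50 mm long bay (x -25 to 25), open to both sides, leaves the fingers room in the middle.
- groove (a point): Middle of the groove of the lower half, on its floor, 12 mm above the bench. The groove is 24 mm wide, 8 mm deep and runs along x (same axes as the lower half), 110 mm long.
- dowel1 (a point): Tip of the fixed wooden dowel at x 40, y 28.5 mm on the lower half, 44 mm above the bench. 12 mm diameter, straight up to 30 mm above the bench, then tapering to 5 mm at the tip.
- dowel2 (a point): Tip of the like dowel at the opposite corner, x -40, y -28.5 mm.
- buffer_top (a point): Top of the sprung rubber buffer (16 mm diameter) at x -40, y 28.5 mm on the lower half; a like one stands at x 40, y -28.5. Free, they stand 6 mm above the parting face and go down flush with it. Each gives 0.9 N per mm: both fully down take about 11 N, about 3 N of it from the cover's weight. Left to itself the cover stays about 4 mm open on them.
- case_cover: Upper half of the case, loose, lying parting face down on the bench, 110 (x) x 90 (y) x 54 mm with handle, 0.3 kg. Origin: centre of its parting face (its lowest plane). Corner blocks, z 0 to 10; board, z 10 to 22 mm. Two 15 mm through holes at (40, 28.5) and (-40, -28.5) mm take the dowels, either way round. Fully shut, its origin is 20 mm above the lower half's, centred, axes parallel.
- handle (a point): Middle of the cover's wooden bar handle, 38 mm above the cover's parting face. The bar lies along the cover's x axis on top of the board: 90 mm long, 24 mm wide (y), from z = 22 to 54 mm of the cover.
- peg_short: The shortest rock peg, dark steel, 160 mm long, 0.3 kg, lying flat on the tray along its x axis. Square shaft 16 x 16 mm; at the -x end a T-head (x -80 to -68, 40 mm wide in y, 16 high), at the +x end a 25 mm conical point. Origin: underside of the shaft, midway along the 160 mm; loaded, it lies on the middle of the groove floor. It may point either way along the groove.
- peg_long1: A long rock peg of the same form, 220 mm long, shaft 16 x 16 mm, T-head at the -x end, lying on the tray beside the short one (peg centre lines about 70 mm apart, in any order). Origin: underside, midway along its length. To be left alone.
- peg_long2: The other long rock peg, the same as the first. To be left alone.
- tray: Flat aluminium tray fixed on the bench, 270 (x) x 280 (y) mm, floor 3 mm thick, rim 12 mm high. Origin: centre of its underside.
- mallet: Wooden mallet lying on the far side of the bench: head 60 x 110 x 60 mm, origin under the head's centre, handle 22 mm thick running 210 mm from the head along its +x. To be left alone.
Things that resemble listed ones, but are neither listed nor needed, are in the scene too. Leave any pink or turquoise look-alike of the case_base alone.

How it is judged:
By the outcome, as a careful person would: the job done as asked, in the order asked, and still so for the second after the job is handed in, while the arm keeps its last pose, push and grip.
It also fails if it takes over 64 s, if anything falls off the work surface, if the arm or the gripper's body presses on something with over 40 N, if the wrist force passes 120 N, or if a joint passes its speed limit or range.

## Robot

A 6-joint arm with a two-finger parallel gripper is mounted at the origin on the work surface. World frame = base frame: x ahead of the robot, y to its left, z up, the work surface at z = 0. Lengths are in m, angles in rad, forces in N, time in s.
With the tool pointing down it reaches from about 0.425 to 0.925 m from the base axis. Payload 12.5 kg.
Tool frame: the origin (TCP) lies midway between the tips of the shut fingers; the grasp point (between the pads) lies 19 mm behind it (manip.grasp_offset is the distance from the TCP to the grasp point, in m); x points along the fingers, y is the direction in which the jaws open and shut, and the axes are right-handed (so a half turn about x gives the same grasp; the last joint's range is limited). The gripper opens to 85 mm and grips with 20 to 120 N. Pads are 22 mm wide; open, the fingers measure 114 mm over their backs; the gripper's body (76 mm by 85 mm) begins 54 mm behind the grasp point. The pads swing forward as they close: fully open they stand 13 mm farther back than shut.
Start: joints at [1.157, 0.491, 1.559, -0, 1.092, -0.106], TCP at [0.189, 0.596, 0.231] pointing down, gripper open.
Joint ranges: [-3.1, 3.1], [-0.84, 2.19], [0.05, 2.79], [-1.13, 4.28], [0.06, 2.93], [-2.69, 2.69]. Speed limits (rad/s): [2.22, 2.22, 2.79, 3.14, 3.14, 3.14].

## Interface

Orientations are given as a unit quaternion [x, y, z, w].
In Python, from rig import sensors, imaging, job, spotter, manip gives the robot as it stands.
- The arm moves only by the tool jog_arm, never from a script. Its argument "plan" is a list of rows, each a list of 3 entries, a list of its own where there are three numbers: the closure, from -1 (fully open) to 1 (shut), then the shift along the tool's x, y, z in cm, then the turn, a rotation vector about the tool's x, y, z in degrees. A call has exactly 10 rows; each row is the pose to reach, as a shift and turn from the pose measured when the call began, along the tool's axes at that moment; what a row does not reach only later rows make up. A row lasts 1/12 s, in which the tool goes at most 41.7 mm and 7.16 degrees, less where a joint would pass 70% of its speed; a pose out of reach is approached as far as the arm can. A call with a gripper value outside its range is refused whole. The fingers move at their own pace and stop on an object; "squeeze" is the grip in N (left out, the last holds). Time passes only in rows, so rows that repeat a pose let the fingers close, or fill a call up. It gives the time, the measured TCP pose, the force and the opening at its end, in the units of the state.
- sensors.observe(): the state, without advancing time (a new reading comes with each control period).
- imaging.capture(name): name is "scene" or "top" or "wrist"; returns the picture (480x640x3 uint8, blue, green, red); there is no depth.
- imaging.calibration(name): a dict with "camera_matrix" (3x3 intrinsics, pixels), "position" and "attitude" of the camera in the world. Camera axes: x right, y up, looking along -z (the intrinsics and any distortion apply to the point x, -y, -z); pixel columns grow to the right and rows downward; lengths in m; the calibration is good to about 2 mm. A picture is of the moment at which its call begins: read the wrist's pose just before it. calibration takes no time and is no camera call; for the wrist camera it gives the pose at the moment of the call.
- job.sign_off(): hands the job in, once; it reports no verdict.
Trained networks look in the newest picture that a camera, given by its name, has taken for a name from the list of things; names that differ only in an ending like _2 or _b are one class to them, and where a whole thing is asked for, a point or a joint stands for the part that bears it (a point fixed in the world has none). Each returns a list of dicts, best first, with "p" (0 to 1); they miss things now and then, are a little off and sometimes report something else, mostly with a low value. They report only what shows in the picture. A call takes as long as a camera call. They do not tell look-alikes from the thing itself.
- spotter.regions_of(camera, target): "mask" (480x640 bool, what is visible of it).
- spotter.tip_of(camera, target): "point" ([x, y, z] in m, in the coordinates of the camera as it stood for that picture, good to about 4 mm: a listed point, or the origin of a listed thing).
The state is a dict: "t": time; "joint_pos": joint angles; "qvel": joint speeds; "effort": joint torques, N m; "ee_pos": TCP position; "tcp_rot": TCP orientation; "force": force on the tool from outside, world axes, zero at the start; "ft_torque": the same for the moment, N m; "width": finger opening in m.
Only numpy, scipy, OpenCV 4.12 (cv2) and the standard library are available. Lean on these libraries where they do the work, as an engineer would, in place of code of your own. Each camera call takes 0.05 s, during which the arm holds its last target.

## Working session

There is one attempt and no reset: what is moved stays moved. The work goes in short steps, Python scripts to look and compute and a tool call to move; the robot and the scene stay as the last step left them, time stands still between calls to the robot, and variables do not carry over. Pictures are saved under pics/ and viewed, and the job is handed in when it is done.

Besides the shell and the picture viewer there is one more tool, called after "Request:" in YAML: its name, and indented under it one key for each argument. jog_arm: Moves the arm, as the interface text tells. Its arguments: {"type":"object","properties":{"plan":{"type":"array","items":{"type":"array"}},"squeeze":{"type":"number"}},"required":["plan"]}

```bash
mkdir -p pics; ls; cat > h.py <<'E'
import numpy as np, cv2
from scipy.spatial.transform import Rotation as R
from rig import sensors, imaging, job, spotter, manip
def cal(n):
    c=imaging.calibration(n); K=np.array(c["camera_matrix"]); p=np.array(c["position"]); a=np.array(c["attitude"])
    M=R.from_quat(a).as_matrix() if a.size==4 else a.reshape(3,3)
    return K,p,M,c
def px2w(cl,u,v,z):
    K,p,M=cl[:3]; d=np.linalg.inv(K)@np.array([u,v,1.]); d=M@np.array([d[0],-d[1],-d[2]])
    return p+d*(z-p[2])/d[2]
def w2px(cl,P):
    K,p,M=cl[:3]; q=M.T@(np.array(P)-p); q=K@np.array([q[0],-q[1],-q[2]]); return q[:2]/q[2]
def c2w(cl,q):
    return cl[1]+cl[2]@np.array(q)
E
python3 - <<'E'
from h import *
s=sensors.observe(); print(s)
for n in ("scene","top","wrist"):
    cl=cal(n); print(n,cl[3]); cv2.imwrite(f"pics/{n}0.png",imaging.capture(n))
print(manip.grasp_offset)
E
```

```text
pics
{'t': 0.0, 'joint_pos': array([ 1.15739570e+00,  4.91570554e-01,  1.55947724e+00,  4.26210167e-06,
        1.09172007e+00, -1.05577060e-01]), 'qvel': array([-1.10353204e-03,  5.79204592e-04, -6.48176595e-05,  1.48121974e-03,
        1.86038954e-03,  1.03923273e-03]), 'effort': array([-2.13305117e-03, -6.18470550e+01, -2.61584204e+01, -1.72397877e-04,
        4.24681828e-03,  7.29818885e-05]), 'ee_pos': array([0.18923114, 0.5954093 , 0.23071135]), 'tcp_rot': array([ 0.10800231,  0.69885571, -0.10880481,  0.6986399 ]), 'force': array([ 0.21481895, -0.52616737,  0.06828862]), 'ft_torque': array([-0.05507137, -0.01024208,  0.01694035]), 'width': 0.08519959474421918}
scene {'camera_matrix': array([[560.94345535,   0.        , 316.27038031],
       [  0.        , 560.94345535, 241.06786464],
       [  0.        ,   0.        ,   1.        ]]), 'position': array([ 1.16501552, -0.71672453,  0.91983443]), 'attitude': array([0.37221812, 0.13122373, 0.32451609, 0.85960648])}
top {'camera_matrix': array([[527.37622631,   0.        , 308.69856424],
       [  0.        , 527.37622631, 242.91042962],
       [  0.        ,   0.        ,   1.        ]]), 'position': array([ 0.40577401, -0.01892011,  0.97581982]), 'attitude': array([-0.07030412,  0.07710539,  0.73990034, -0.66457473])}
wrist {'camera_matrix': array([[428.93528577,   0.        , 318.78542532],
       [  0.        , 428.93528577, 242.39206779],
       [  0.        ,   0.        ,   1.        ]]), 'position': array([0.11282782, 0.62068267, 0.37322327]), 'attitude': array([-0.12744631, -0.09324381,  0.58305898,  0.79693491])}
0.0187
```

View pics/scene0.png

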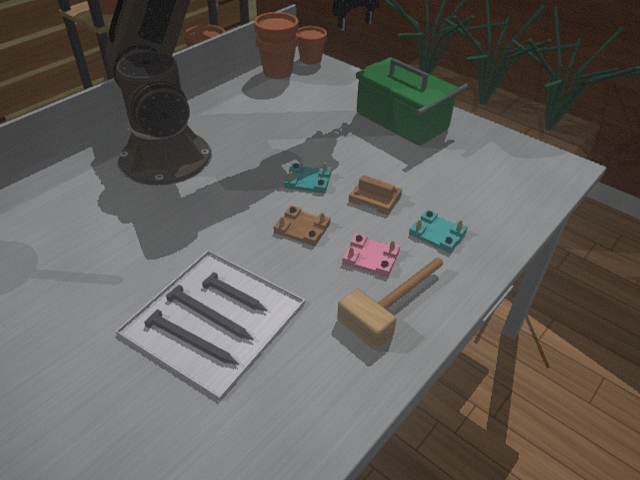

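View pics/top0.png

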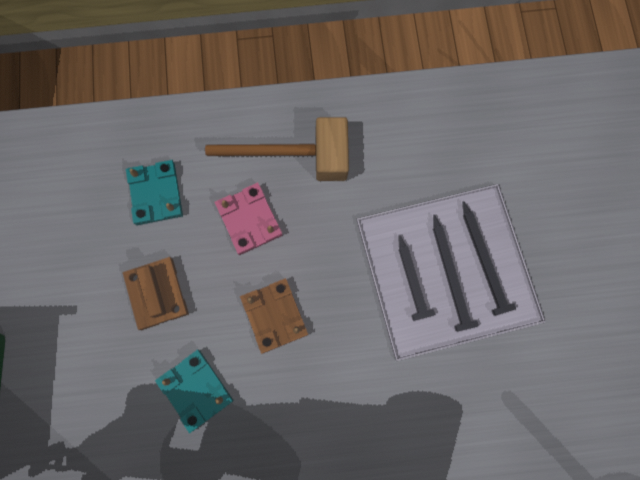

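View pics/wrist0.png

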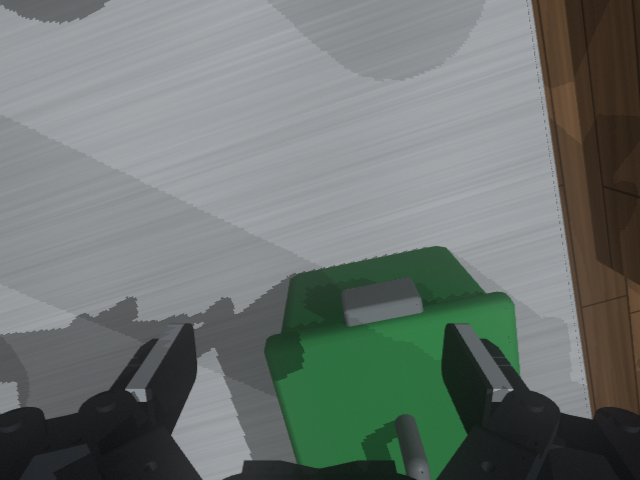

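The top picture shows the brown lower half at about (274,315). Its look-alikes are pink (248,218) and turquoise (153,192) and (194,390). The brown cover with its handle is at (155,293). The pegs are the short one at (415,278) and the long ones at (455,272) and (488,258). The mallet is at (332,148). Next I'll measure.

```bash
python3 - <<'E'
from h import *
np.set_printoptions(precision=4,suppress=True)
cl={n:cal(n) for n in("top","scene")}
for n in ("top","scene"):
    for t in ("peg_short","case_base","case_cover","handle","dowel1","dowel2","buffer_top","groove","tray"):
        for d in spotter.tip_of(n,t)[:5]:
            w=c2w(cl[n],d["point"]); print(n,t,round(d["p"],2),w,w2px(cl[n],w).round(0))
T=cl["top"]
for nm,u,v,z in [("pegtip",401,235,.011),("peghead",424,315,.019)]:
    print(nm,px2w(T,u,v,z))
im=cv2.imread("pics/top0.png")
cv2.imwrite("pics/crop_top0.png",cv2.resize(im[220:370,110:310],(800,600),interpolation=cv2.INTER_CUBIC))
cv2.imwrite("pics/crop_top1.png",cv2.resize(im[200:350,350:550],(800,600),interpolation=cv2.INTER_CUBIC))
print(sensors.observe()["t"])
E
```

```text
top peg_short 0.77 [ 0.5234 -0.2227  0.0008] [412. 279.]
top case_base 0.93 [0.4799 0.0359 0.0019] [275. 317.]
top case_base 0.85 [ 0.67    0.0696 -0.0002] [249. 219.]
top case_base 0.7 [0.3666 0.1917 0.0011] [195. 390.]
top case_base 0.68 [0.7387 0.2446 0.0007] [155. 194.]
top case_cover 0.74 [ 0.546   0.2488 -0.0001] [158. 294.]
top case_cover 0.47 [0.5123 0.0783 0.0438] [248. 300.]
top handle 0.67 [0.5458 0.2499 0.0402] [151. 291.]
top dowel1 0.94 [0.4491 0.0044 0.0475] [294. 331.]
top dowel1 0.93 [0.3846 0.2326 0.044 ] [165. 383.]
top dowel1 0.93 [0.3419 0.1458 0.0452] [217. 404.]
top dowel1 0.88 [0.7778 0.2772 0.0455] [130. 169.]
top dowel1 0.83 [0.6376 0.0299 0.0457] [269. 228.]
top dowel2 0.94 [0.4491 0.0044 0.0475] [294. 331.]
top dowel2 0.93 [0.3846 0.2326 0.044 ] [165. 383.]
top dowel2 0.93 [0.3419 0.1458 0.0452] [217. 404.]
top dowel2 0.88 [0.7778 0.2772 0.0455] [130. 169.]
top dowel2 0.83 [0.6376 0.0299 0.0457] [269. 228.]
top buffer_top 0.6 [0.6211 0.083  0.0276] [242. 242.]
top buffer_top 0.56 [0.4343 0.0533 0.0314] [267. 343.]
top buffer_top 0.56 [0.6999 0.2678 0.0282]
[... 1332 characters left out ...]
58 0.1111 0.0417] [393. 240.]
scene dowel2 0.88 [0.7029 0.2086 0.046 ] [419. 219.]
scene buffer_top 0.56 [0.3184 0.1951 0.0271] [296. 164.]
scene buffer_top 0.55 [0.6993 0.2694 0.0237] [430. 213.]
scene buffer_top 0.53 [0.4369 0.0555 0.0264] [293. 207.]
scene buffer_top 0.48 [0.6217 0.0814 0.0276] [359. 236.]
scene groove 0.91 [0.6693 0.0661 0.0145] [370. 253.]
scene groove 0.78 [0.3653 0.1893 0.01  ] [307. 177.]
scene groove 0.77 [0.4814 0.0384 0.0136] [302. 223.]
scene groove 0.6 [0.7423 0.2431 0.0126] [439. 229.]
scene groove 0.42 [ 0.7814 -0.1043 -0.0017] [364. 328.]
scene tray 0.62 [ 0.5334 -0.2927 -0.001 ] [213. 318.]
pegtip [ 0.606 -0.213  0.011]
peghead [ 0.4535 -0.2315  0.019 ]
1.05
```

View pics/crop_top0.png

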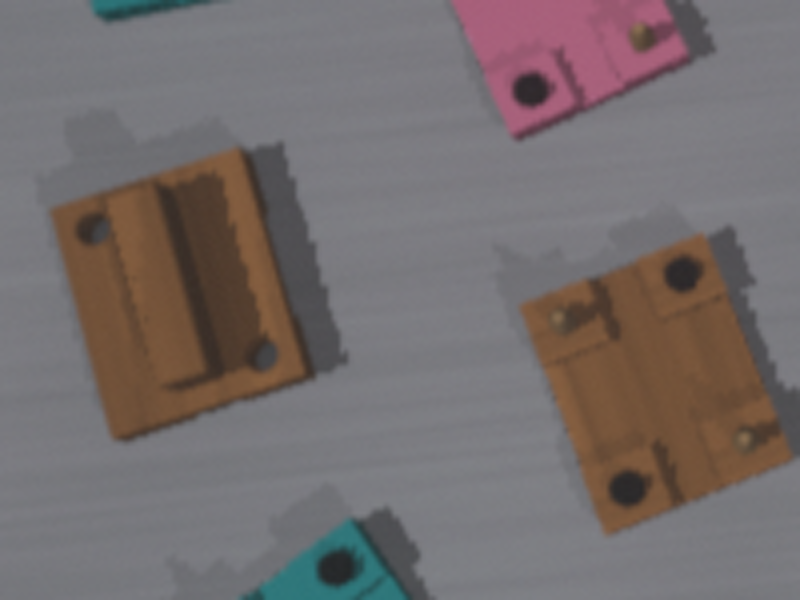

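View pics/crop_top1.png

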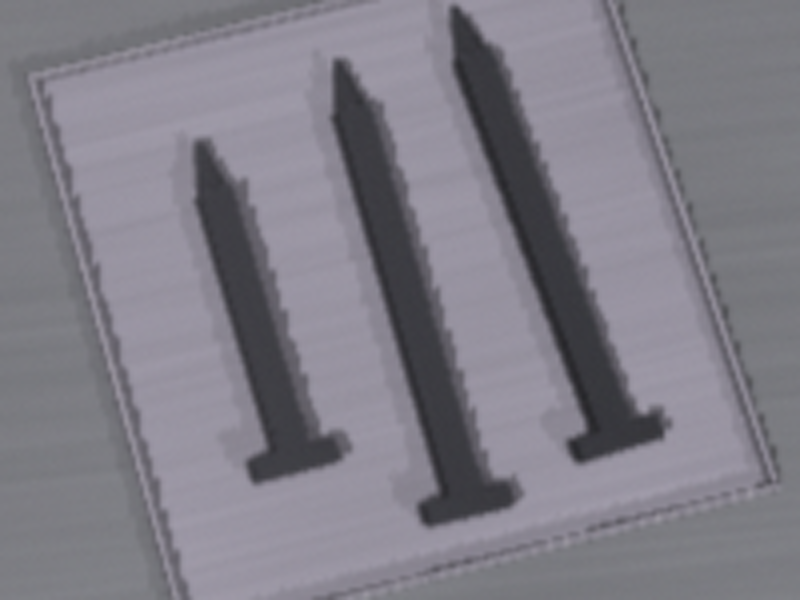

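The candidates are the short peg (415,278) and the two long pegs (455,272) and (488,258). By length the leftmost one in the top view, nearest the case, is the short peg, and the crop confirms it. The lower half is the brown one at (274,315), not the pink or turquoise ones. I'll plan the move there.

```bash
cat >> h.py <<'E'
np.set_printoptions(precision=4,suppress=True)
def tool(): 
    s=sensors.observe(); return np.array(s["ee_pos"]),R.from_quat(s["tcp_rot"]),s
def tgt(yaw):  # yaw deg of tool y axis in world, tool x down
    y=np.array([np.cos(np.radians(yaw)),np.sin(np.radians(yaw)),0]); x=np.array([0,0,-1.]); z=np.cross(x,y)
    return R.from_matrix(np.stack([x,y,z],1))
def delta(pos,yaw):
    p,r,s=tool(); rt=tgt(yaw)
    d=r.inv().apply(np.array(pos)-p)*100; rv=(r.inv()*rt).as_rotvec(degrees=True)
    return d.round(2),rv.round(1)
def camrel():
    p,r,s=tool(); K,cp,M,_=cal("wrist"); return K, r.inv().apply(cp-p), r.inv().as_matrix()@M
def pred(pos,yaw,P):
    K,o,m=camrel(); rt=tgt(yaw); return w2px((K,np.array(pos)+rt.apply(o),rt.as_matrix()@m),P)
E
python3 - <<'E'
from h import *
p,r,s=tool(); print(r.as_matrix()); y=r.as_matrix()[:,1]; print("yaw",np.degrees(np.arctan2(y[1],y[0])))
c=np.array([.53,-.222,.01]); u=np.array([np.cos(.12),np.sin(.12),0])
for yaw in (-83,97):
  for off in (0,-.05,.05):
    pos=[.53+off,-.222,.2]
    print(yaw,off,delta(pos,yaw),[pred(pos,yaw,c+u*k).round() for k in(-.08,0,.08)])
E
```

```text
[[ 0.      0.303   0.953 ]
 [ 0.0001  0.953  -0.303 ]
 [-1.      0.0001 -0.    ]]
yaw 72.36349302060984
-83 0 (array([  3.13, -67.6 ,  57.24]), array([155.4,  -0. ,  -0. ])) [array([317., 300.]), array([317., 208.]), array([318., 102.])]
-83 -0.05 (array([  3.13, -69.11,  52.47]), array([155.4,  -0. ,  -0. ])) [array([325., 244.]), array([325., 144.]), array([326.,  28.])]
-83 0.05 (array([  3.13, -66.08,  62.  ]), array([155.4,  -0. ,  -0. ])) [array([310., 350.]), array([310., 266.]), array([310., 170.])]
97 0 (array([  3.13, -67.6 ,  57.24]), array([-24.6,   0. ,  -0. ])) [array([318., 102.]), array([317., 208.]), array([317., 300.])]
97 -0.05 (array([  3.13, -69.11,  52.47]), array([-24.6,   0. ,  -0. ])) [array([310., 170.]), array([310., 266.]), array([310., 350.])]
97 0.05 (array([  3.13, -66.08,  62.  ]), array([-24.6,   0. ,  -0. ])) [array([326.,  28.]), array([325., 144.]), array([325., 244.])]
```

```bash
python3 - <<'E'
from h import *
print(delta([.5,.22,.22],90))
E
```

```text
(array([  1.13, -26.39,  40.99]), array([-17.6,   0. ,  -0. ]))
```

Request:
jog_arm:
  plan:
    - [-1,[0.2,-4,6],[-3,0,0]]
    - [-1,[0.5,-8,12],[-6,0,0]]
    - [-1,[0.7,-11,17],[-9,0,0]]
    - [-1,[0.9,-14,22],[-12,0,0]]
    - [-1,[1.1,-17,27],[-15,0,0]]
    - [-1,[1.1,-20,32],[-17,0,0]]
    - [-1,[1.1,-23,36],[-17.6,0,0]]
    - [-1,[1.1,-26,41],[-17.6,0,0]]
    - [-1,[1.1,-26,41],[-17.6,0,0]]
    - [-1,[1.1,-26,41],[-17.6,0,0]]

```text
t: 1.88
ee_pos: [0.4579, 0.2747, 0.2213]
tcp_rot: [0.0, 0.707, -0.0, 0.707]
force: [0.5, 1.1, -0.7]
width: 0.0855
```

```bash
python3 - <<'E'
from h import *
print(sensors.observe()["t"],tool()[0],delta([.53,-.222,.2],97))
im=imaging.capture("wrist"); cv2.imwrite("pics/w1.png",im)
E
```

```text
1.8833 [0.4579 0.2747 0.2213] (array([  2.12, -49.67,   7.23]), array([-7.,  0., -0.]))
```

Request:
jog_arm:
  plan:
    - [-1,[0,-4,1],[0,0,0]]
    - [-1,[0,-8,2],[0,0,0]]
    - [-1,[0,-12,3],[0,0,0]]
    - [-1,[0,-16,4],[0,0,0]]
    - [-1,[0,-20,4.5],[0,0,0]]
    - [-1,[0.3,-24,5],[-2,0,0]]
    - [-1,[0.6,-28,5.5],[-3,0,0]]
    - [-1,[1,-32,6],[-4,0,0]]
    - [-1,[1.2,-36,6.5],[-5,0,0]]
    - [-1,[1.5,-40,7],[-6,0,0]]

```text
t: 2.77
ee_pos: [0.5306, -0.1321, 0.2067]
tcp_rot: [-0.036, 0.705, 0.036, 0.707]
force: [0.5, 0.5, 0.5]
width: 0.0854
```

```bash
python3 - <<'E'
from h import *
print(sensors.observe()["t"],tool()[0],delta([.53,-.222,.2],97))
E
```

```text
2.7667 [ 0.5306 -0.1321  0.2067] (array([ 0.68, -8.94, -0.97]), array([-1.2,  0.1,  0.1]))
```

Request:
jog_arm:
  plan:
    - [-1,[0.2,-3,-0.3],[-0.5,0,0]]
    - [-1,[0.5,-6,-0.7],[-1,0,0]]
    - [-1,[0.7,-8.9,-1],[-1.2,0,0]]
    - [-1,[0.7,-8.9,-1],[-1.2,0,0]]
    - [-1,[0.7,-8.9,-1],[-1.2,0,0]]
    - [-1,[0.7,-8.9,-1],[-1.2,0,0]]
    - [-1,[0.7,-8.9,-1],[-1.2,0,0]]
    - [-1,[0.7,-8.9,-1],[-1.2,0,0]]
    - [-1,[0.7,-8.9,-1],[-1.2,0,0]]
    - [-1,[0.7,-8.9,-1],[-1.2,0,0]]

```text
t: 3.6
ee_pos: [0.5298, -0.221, 0.2]
tcp_rot: [-0.044, 0.705, 0.043, 0.707]
force: [-0.8, -0.3, -0.2]
width: 0.0856
```

```bash
python3 - <<'E'
from h import *
cl=cal("wrist"); im=imaging.capture("wrist"); cv2.imwrite("pics/w2.png",im)
print(sensors.observe()["t"],tool()[0])
for d in spotter.tip_of("wrist","peg_short"): w=c2w(cl,d["point"]); print(d["p"],w,w2px(cl,w))
for i,d in enumerate(spotter.regions_of("wrist","peg_short")):
    m=d["mask"]; ys,xs=np.nonzero(m); print(d["p"],m.sum(),xs.min(),xs.max(),ys.min(),ys.max())
    if i==0:
        # axis on top face z=.019 : use minAreaRect
        pts=np.array([px2w(cl,x,y,.019)[:2] for x,y in zip(xs,ys)])
        (c,sz,a)=cv2.minAreaRect((pts*1000).astype(np.float32)); print(c,sz,a)
E
```

```text
3.65 [ 0.5298 -0.2211  0.2   ]
0.73 [ 0.5332 -0.2202  0.0046] [318.1672 209.5017]
0.8 4488 287 341 101 299
(528.331298828125, -223.7401580810547) (156.13775634765625, 39.05718994140625) 7.097668647766113
```

View pics/w2.png

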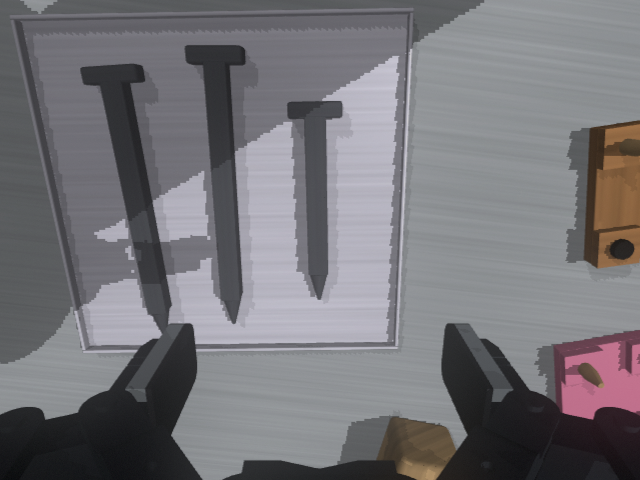

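```bash
python3 - <<'E'
from h import *
cl=cal("wrist"); g=cv2.cvtColor(cv2.imread("pics/w2.png"),cv2.COLOR_BGR2GRAY).astype(int)
for r in (140,180,220,260): print(r,g[r,298:336])
print(g[94:122,316]); print(g[285:310,319])
t=px2w(cl,319.5,299,.011); h=px2w(cl,314.8,101.5,.019); print(t,h,np.linalg.norm(t-h),(t+h)/2,np.degrees(np.arctan2(*(t-h)[[1,0]])))
im=cv2.imread("pics/w2.png"); cv2.imwrite("pics/w2c.png",cv2.resize(im[85:315,235:400],(574,800))[:600])
E
```

```text
140 [117 117 118 117 117 117  95  78  76  77  77  75  76  78  77  76  76  77
  77  77  79  78  78  80  78  77  79  78 119 156 163 165 164 164 164 164
 165 165]
180 [119 118 119 118 119 117 118 105  80  79  78  80  80  80  80  80  79  78
  78  79  80  79  81  81  81  80  81  79  89 148 163 163 164 163 163 163
 163 163]
220 [121 120 121 120 120 120 120 120 108  83  78  80  81  81  81  80  81  80
  80  80  79  80  79  80  81  82  81  81  80 122 155 163 163 163 162 163
 162 163]
260 [140 120 121 122 121 121 121 121 121 121  89  80  81  82  84  82  81  81
  82  80  81  82  80  80  82  81  80  82  82  81 144 162 162 161 161 163
 161 162]
[116 118 118 117 117 117 113  65  57  58  59  59  59  62  76  75  74  75
  74  75  76  76  73  78  76  75  76  76]
[ 84  84  82  82  82  81  83  82  82  82  83  84  82  82 101 190 189 186
 185 188 190 190 188 183 180]
[ 0.609 -0.21   0.011] [ 0.451  -0.2331  0.019 ] 0.15985671042051386 [ 0.53   -0.2215  0.015 ] 8.306987278160532
```

View pics/w2c.png

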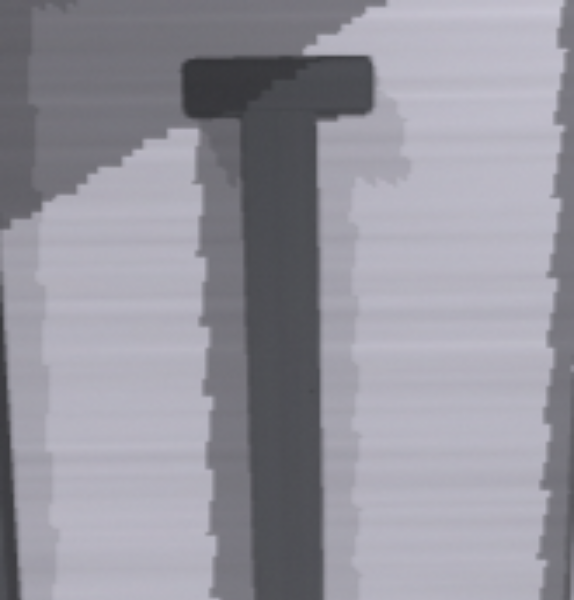

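Wrist view: the short peg's head edge is at (315,101) and its tip at (319.5,299). That gives a length of 159.9 mm, which matches. Its centre is (0.530,-0.2215) and its axis lies at 8.3°.

```bash
python3 - <<'E'
from h import *
print(delta([.530,-.2215,.006],98.3))
E
```

```text
(array([19.39,  0.01, -0.03]), array([-1.2,  0.1,  0.1]))
```

Request:
jog_arm:
  plan:
    - [0,[3,0,0],[-1.2,0,0]]
    - [0,[6,0,0],[-1.2,0,0]]
    - [0,[9,0,0],[-1.2,0,0]]
    - [0,[12,0,0],[-1.2,0,0]]
    - [0,[14.5,0,0],[-1.2,0,0]]
    - [0,[16.5,0,0],[-1.2,0,0]]
    - [0,[18,0,0],[-1.2,0,0]]
    - [0,[19,0,0],[-1.2,0,0]]
    - [0,[19.4,0,0],[-1.2,0,0]]
    - [0,[19.4,0,0],[-1.2,0,0]]
  squeeze: 50

```text
t: 4.58
ee_pos: [0.5301, -0.2215, 0.0054]
tcp_rot: [-0.051, 0.705, 0.051, 0.706]
force: [-0.0, -0.1, 0.6]
width: 0.0427
```

Request:
jog_arm:
  plan:
    - [1,[0,0,0],[0,0,0]]
    - [1,[0,0,0],[0,0,0]]
    - [1,[0,0,0],[0,0,0]]
    - [1,[0,0,0],[0,0,0]]
    - [1,[0,0,0],[0,0,0]]
    - [1,[0,0,0],[0,0,0]]
    - [1,[0,0,0],[0,0,0]]
    - [1,[0,0,0],[0,0,0]]
    - [1,[0,0,0],[0,0,0]]
    - [1,[0,0,0],[0,0,0]]

```text
t: 5.42
ee_pos: [0.5307, -0.2218, 0.0065]
tcp_rot: [-0.052, 0.704, 0.05, 0.706]
force: [-0.9, 0.3, 6.7]
width: 0.0146
```

```bash
python3 - <<'E'
from h import *
p,r,s=tool(); print(p,s["t"],s["width"],s["force"]); print(delta([.530,-.2215,.12],98.3))
E
```

```text
[ 0.5307 -0.2218  0.0065] 5.4167 0.014572374372119157 [-0.8828  0.2716  6.6754]
(array([-11.35,   0.01,  -0.03]), array([-0. ,  0.2,  0.1]))
```

Request:
jog_arm:
  plan:
    - [1,[-1,0,0],[0,0,0]]
    - [1,[-3,0,0],[0,0,0]]
    - [1,[-6,0,0],[0,0,0]]
    - [1,[-9,0,0],[0,0,0]]
    - [1,[-12,1,0],[0,0,0]]
    - [1,[-15,3.5,0],[0,0,0]]
    - [1,[-18,7,0],[0,0,0]]
    - [1,[-19.4,10,0],[0,0,0]]
    - [1,[-19.4,12.5,0],[0,0,0]]
    - [1,[-19.4,14,0],[0,0,0]]

```text
t: 6.25
ee_pos: [0.5092, -0.0806, 0.2024]
tcp_rot: [-0.052, 0.703, 0.05, 0.707]
force: [-0.0, -0.4, -2.8]
width: 0.0144
```

Request:
jog_arm:
  plan:
    - [1,[0,0,0],[0,0,0]]
    - [1,[0,0,0],[0,0,0]]
    - [1,[0,0,0],[0,0,0]]
    - [1,[0,0,0],[0,0,0]]
    - [1,[0,0,0],[0,0,0]]
    - [1,[0,0,0],[0,0,0]]
    - [1,[0,0,0],[0,0,0]]
    - [1,[0,0,0],[0,0,0]]
    - [1,[0,0,0],[0,0,0]]
    - [1,[0,0,0],[0,0,0]]

```text
t: 7.08
ee_pos: [0.5092, -0.0807, 0.2023]
tcp_rot: [-0.052, 0.703, 0.05, 0.707]
force: [-0.7, -0.1, -3.6]
width: 0.0148
```

```bash
python3 - <<'E'
from h import *
cl=cal("wrist"); im=imaging.capture("wrist"); cv2.imwrite("pics/w3.png",im)
p,r,s=tool(); print(p,s["t"],s["width"],s["force"],r.as_matrix()[:,1])
for t in ("dowel1","buffer_top","groove","case_base","peg_short"):
  for d in spotter.tip_of("wrist",t)[:4]: w=c2w(cl,d["point"]); print(t,round(d["p"],2),w,w2px(cl,w))
E
```

```text
[ 0.5092 -0.0806  0.2023] 7.1333 0.014240775630947878 [-0.4804 -0.4283 -3.7896] [-0.1446  0.9895 -0.0027]
dowel1 0.77 [0.7032 0.2128 0.0423] [609.333  468.1884]
dowel1 0.66 [0.517  0.0705 0.0423] [515.9648 254.4071]
dowel1 0.65 [0.4524 0.0013 0.0447] [447.3499 154.7476]
dowel1 0.63 [0.6388 0.0264 0.0464] [423.5635 386.0981]
buffer_top 0.83 [0.6253 0.0806 0.022 ] [481.3233 363.0659]
buffer_top 0.6 [0.4414 0.0535 0.0262] [513.8685 146.9815]
groove 0.67 [0.7418 0.2426 0.0112] [604.1758 476.0024]
groove 0.62 [0.4866 0.0365 0.0127] [469.0332 199.7902]
case_base 0.9 [0.4814 0.0423 0.0004] [472.759  191.1906]
case_base 0.65 [ 0.7407  0.2435 -0.0022] [597.229  464.4863]
case_base 0.26 [0.5202 0.0717 0.042 ] [516.2339 258.4805]
peg_short 0.9 [ 0.5135 -0.075   0.1994] [329.2028 334.8462]
```

View pics/w3.png

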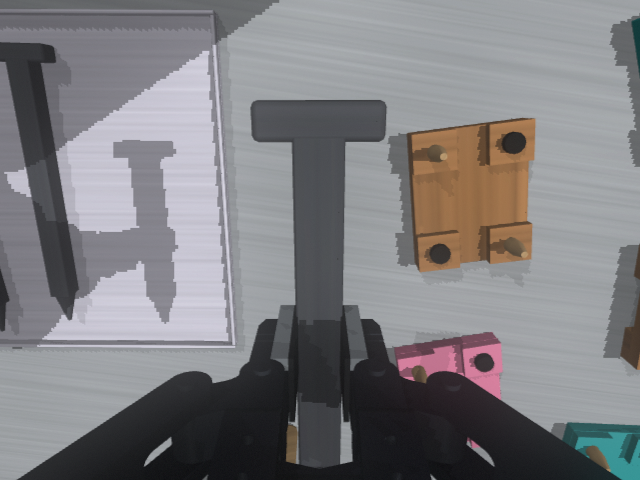

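```bash
python3 - <<'E'
import cv2
im=cv2.imread("pics/w3.png"); cv2.imwrite("pics/w3c.png",cv2.resize(im[110:280,395:550],None,fx=3.5,fy=3.5,interpolation=cv2.INTER_CUBIC))
E
```

```text
(no output)
```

View pics/w3c.png

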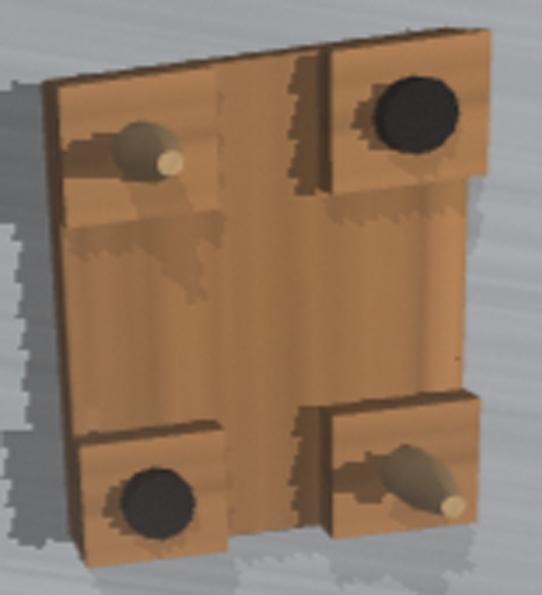

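```bash
cat >> h.py <<'E'
from scipy.optimize import least_squares
def fitpose(cl,obs,x0,zfree=False):
    L=np.array([o[0] for o in obs]); U=np.array([o[1] for o in obs],float)
    def f(x):
        c,s=np.cos(x[2]),np.sin(x[2]); z=x[3] if zfree else 0
        W=[[x[0]+c*a-s*b,x[1]+s*a+c*b,h+z] for a,b,h in L]
        return np.concatenate([w2px(cl,w)-u for w,u in zip(W,U)])
    r=least_squares(f,list(x0)+([0] if zfree else [])); return r.x,r.fun.reshape(-1,2)
E
python3 - <<'E'
from h import *
cl=cal("wrist")
C=lambda u,v:(u/3.5+395,v/3.5+110)
a,b=.04,.0285
obs=[((-a,-b,.044),C(169,162)),((a,b,.044),C(453,507)),((-a,b,.026),C(417,114)),((a,-b,.026),C(159,503)),
((-.055,-.045,.02),C(58,86)),((-.055,.045,.02),C(491,32)),((.055,.045,.02),C(479,522)),((.055,-.045,.02),C(87,566))]
for zf in (0,1):
  x,e=fitpose(cl,obs,[.483,.04,.2],zf); print(x,np.degrees(x[2])); print(e)
p,r,s=tool()
# held peg: head far top edge / image
for z in (p[2]+.0125,):
  print(px2w(cl,318.5,101,z),px2w(cl,318.5,320,z))
E
```

```text
[0.4847 0.0374 0.2741] 15.706418708071322
[[ 0.1318  0.0192]
 [-0.2247 -0.665 ]
 [ 1.327   0.3995]
 [ 0.4694  1.2971]
 [-0.3719  0.0099]
 [-0.095  -0.8779]
 [-0.8404 -0.3091]
 [-0.5173  0.2943]]
[ 0.4848  0.0377  0.2741 -0.0007] 15.70372967506836
[[ 0.2167  0.0944]
 [-0.3293 -0.8073]
 [ 1.2447  0.5051]
 [ 0.5442  1.1581]
 [-0.2191  0.128 ]
 [-0.221  -0.7155]
 [-0.9518 -0.4489]
 [-0.4024  0.1247]]
[ 0.4296 -0.0913  0.2149] [ 0.4993 -0.0811  0.2149]
```

Base fit: centre (0.4847,0.0374), yaw 15.7°, residuals about 1 px. The peg is centred in the grip within 0.5 mm (head edge 80.3 mm from the TCP).

```bash
python3 - <<'E'
from h import *
print(delta([.4847,.0374,.1],105.7), delta([.4847,.0374,.02],105.7))
E
```

```text
(array([10.2 , 12.06, -0.77]), array([-7.4,  0.3,  0.2])) (array([18.2 , 12.08, -0.82]), array([-7.4,  0.3,  0.2]))
```

Request:
jog_arm:
  plan:
    - [1,[0,2,0],[-1,0,0]]
    - [1,[0,4.5,-0.2],[-2.5,0.1,0]]
    - [1,[1,7.5,-0.4],[-4,0.2,0.1]]
    - [1,[2,10,-0.6],[-5.5,0.3,0.2]]
    - [1,[4,11.5,-0.7],[-6.5,0.3,0.2]]
    - [1,[6,12.1,-0.8],[-7.4,0.3,0.2]]
    - [1,[8.5,12.1,-0.8],[-7.4,0.3,0.2]]
    - [1,[10.5,12.1,-0.8],[-7.4,0.3,0.2]]
    - [1,[11.5,12.1,-0.8],[-7.4,0.3,0.2]]
    - [1,[11.5,12.1,-0.8],[-7.4,0.3,0.2]]

```text
t: 8.22
ee_pos: [0.4836, 0.0379, 0.0851]
tcp_rot: [-0.096, 0.702, 0.097, 0.699]
force: [0.4, -0.8, -2.5]
width: 0.0149
```

```bash
python3 - <<'E'
from h import *
cl=cal("wrist"); im=imaging.capture("wrist"); cv2.imwrite("pics/w4.png",im); cv2.imwrite("pics/s4.png",imaging.capture("scene")[130:310,200:440].repeat(3,0).repeat(3,1))
p,r,s=tool(); print(p,s["t"],s["force"],delta([.4847,.0374,.0165],105.7))
E
```

```text
[0.4846 0.0378 0.0871] 8.3167 [-0.1514 -0.3388 -2.3785] (array([ 7.06, -0.04,  0.  ]), array([ 0., -0., -0.]))
```

View pics/w4.png

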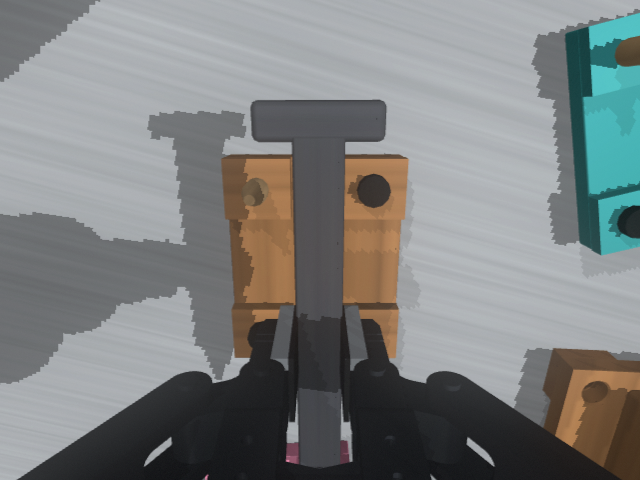

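View pics/s4.png

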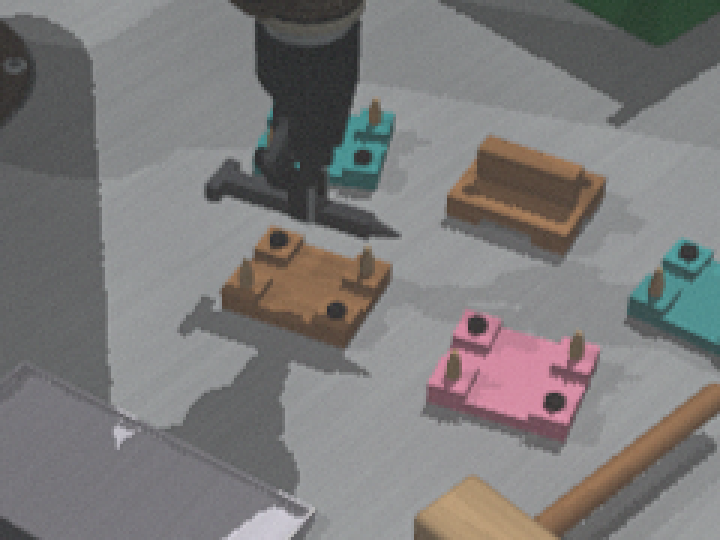

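The peg (head at (318,120) in the wrist view) lines up with the brown base's groove. It is level, so I'll lower it.

Request:
jog_arm:
  plan:
    - [1,[1,0,0],[0,0,0]]
    - [1,[2.5,0,0],[0,0,0]]
    - [1,[4,0,0],[0,0,0]]
    - [1,[5,0,0],[0,0,0]]
    - [1,[5.8,0,0],[0,0,0]]
    - [1,[6.3,0,0],[0,0,0]]
    - [1,[6.7,0,0],[0,0,0]]
    - [1,[6.9,0,0],[0,0,0]]
    - [1,[7,0,0],[0,0,0]]
    - [1,[7,0,0],[0,0,0]]

```text
t: 9.15
ee_pos: [0.4847, 0.0378, 0.0173]
tcp_rot: [-0.097, 0.7, 0.097, 0.701]
force: [-0.3, -0.5, -1.2]
width: 0.0146
```

```bash
python3 - <<'E'
from h import *
cl=cal("wrist"); im=imaging.capture("wrist"); cv2.imwrite("pics/w5.png",im)
p,r,s=tool(); print(p,s["t"],s["force"],delta([.4847,.0374,.0155],105.7))
E
```

```text
[0.4847 0.0378 0.0174] 9.2 [ 0.5022  0.1928 -2.9751] (array([ 0.19, -0.04, -0.01]), array([ 0.,  0., -0.]))
```

View pics/w5.png

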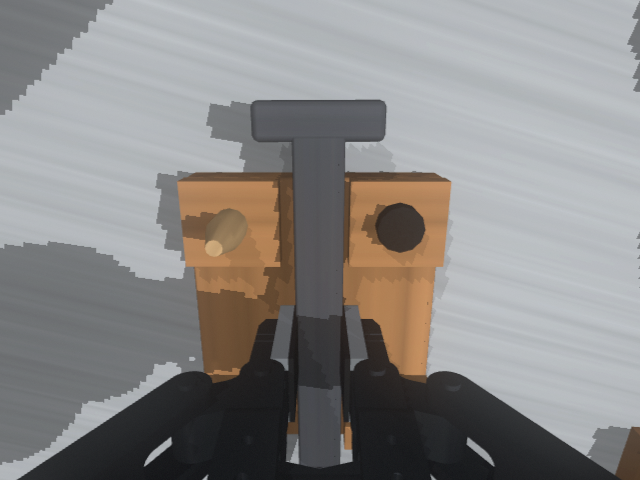

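Request:
jog_arm:
  plan:
    - [1,[0.1,-0.05,0],[0,0,0]]
    - [1,[0.15,-0.08,0],[0,0,0]]
    - [1,[0.2,-0.08,0],[0,0,0]]
    - [1,[0.22,-0.08,0],[0,0,0]]
    - [0.5,[0.2,-0.08,0],[0,0,0]]
    - [0.3,[0.2,-0.08,0],[0,0,0]]
    - [0,[0.2,-0.08,0],[0,0,0]]
    - [0,[0.2,-0.08,0],[0,0,0]]
    - [0,[0.2,-0.08,0],[0,0,0]]
    - [0,[0.1,-0.08,0],[0,0,0]]

```text
t: 10.03
ee_pos: [0.4849, 0.037, 0.0163]
tcp_rot: [-0.097, 0.7, 0.097, 0.7]
force: [0.5, -0.8, -0.0]
width: 0.0424
```

```bash
python3 - <<'E'
from h import *
cl=cal("wrist"); im=imaging.capture("wrist"); cv2.imwrite("pics/w6.png",im)
p,r,s=tool(); print(p,s["t"],s["force"],s["width"])
E
```

```text
[0.485  0.037  0.0165] 10.0833 [ 0.0779 -0.3682  0.0432] 0.04251388334763029
```

View pics/w6.png

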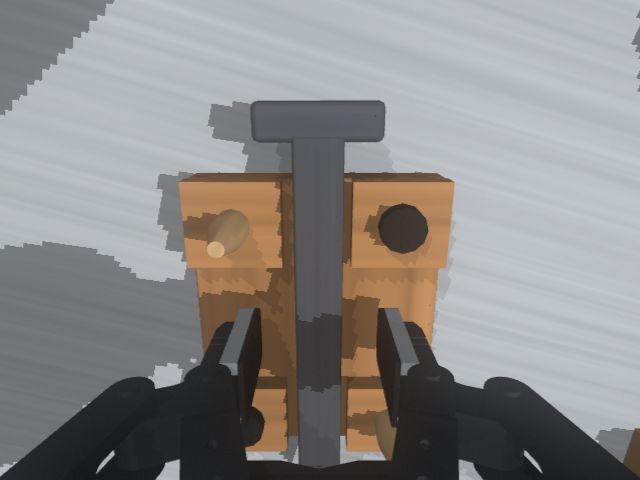

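The peg lies in the groove, centred between the blocks (shaft x 292–344, groove 282–352). Next I'll lift off and go to the cover.

```bash
python3 - <<'E'
from h import *
print(delta([.549,.249,.22],105))
E
```

```text
(array([-20.34,  18.68,  11.91]), array([ 0.7,  0. , -0. ]))
```

Request:
jog_arm:
  plan:
    - [-0.2,[-2,0,0],[0,0,0]]
    - [-0.2,[-5,0,0],[0,0,0]]
    - [-0.2,[-9,0,0],[0,0,0]]
    - [-1,[-13,0.5,0.3],[0,0,0]]
    - [-1,[-16,3,2],[0,0,0]]
    - [-1,[-19,6,4],[0,0,0]]
    - [-1,[-20.3,9,6],[0,0,0]]
    - [-1,[-20.3,12,8],[0,0,0]]
    - [-1,[-20.3,15.5,10],[0,0,0]]
    - [-1,[-20.3,18.7,11.9],[0,0,0]]

```text
t: 10.92
ee_pos: [0.5489, 0.2514, 0.2202]
tcp_rot: [-0.097, 0.7, 0.097, 0.701]
force: [1.5, -0.6, 0.4]
width: 0.0854
```

Request:
jog_arm:
  plan:
    - [-1,[0,0,0],[0,0,0]]
    - [-1,[0,0,0],[0,0,0]]
    - [-1,[0,0,0],[0,0,0]]
    - [-1,[0,0,0],[0,0,0]]
    - [-1,[0,0,0],[0,0,0]]
    - [-1,[0,0,0],[0,0,0]]
    - [-1,[0,0,0],[0,0,0]]
    - [-1,[0,0,0],[0,0,0]]
    - [-1,[0,0,0],[0,0,0]]
    - [-1,[0,0,0],[0,0,0]]

```text
t: 11.75
ee_pos: [0.5489, 0.2512, 0.2202]
tcp_rot: [-0.097, 0.7, 0.097, 0.701]
force: [-0.1, 0.1, -0.7]
width: 0.0856
```

```bash
python3 - <<'E'
from h import *
cl=cal("wrist"); im=imaging.capture("wrist"); cv2.imwrite("pics/w7.png",im)
p,r,s=tool(); print(p,s["t"],s["force"],s["width"])
for t in ("handle","case_cover"):
  for d in spotter.tip_of("wrist",t)[:3]: w=c2w(cl,d["point"]); print(t,round(d["p"],2),w,w2px(cl,w))
E
```

```text
[0.5489 0.2513 0.2203] 11.8 [ 0.1516 -0.2238  0.7859] 0.08523800310789426
handle 0.65 [0.5443 0.2482 0.0409] [315.0045 203.5402]
case_cover 0.58 [ 0.5455  0.251  -0.0052] [318.096  193.6729]
```

View pics/w7.png

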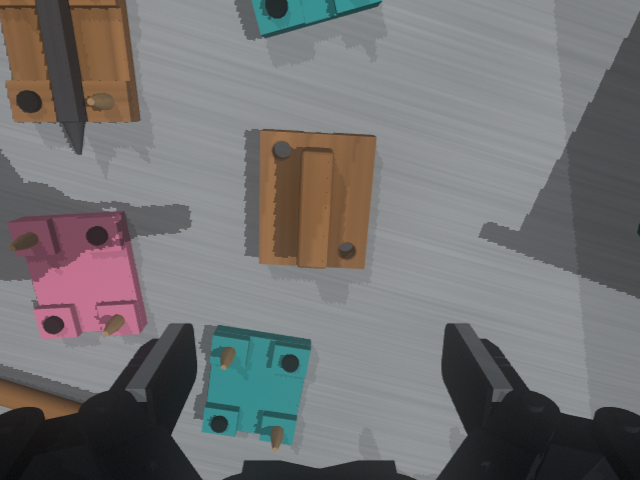

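```bash
python3 - <<'E'
import cv2
im=cv2.imread("pics/w7.png"); cv2.imwrite("pics/w7c.png",cv2.resize(im[120:280,240:390],None,fx=3.7,fy=3.7,interpolation=cv2.INTER_CUBIC))
E
```

```text
(no output)
```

View pics/w7c.png

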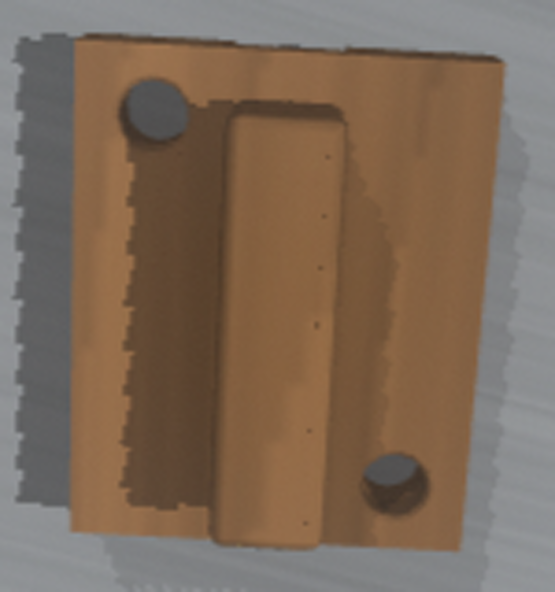

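```bash
python3 - <<'E'
from h import *
cl=cal("wrist")
C=lambda u,v:(u/3.7+240,v/3.7+120)
b=[((-.055,-.045,.022),C(77,39)),((-.055,.045,.022),C(503,60)),((.055,.045,.022),C(460,550)),((.055,-.045,.022),C(71,530)),((-.04,-.0285,.022),C(155,110)),((.04,.0285,.022),C(395,484))]
h=[((-.045,-.012,.054),C(228,114)),((-.045,.012,.054),C(346,122)),((.045,.012,.054),C(321,547)),((.045,-.012,.054),C(212,543))]
for o in (b,h,b+h):
  x,e=fitpose(cl,o,[.549,.25,.2]); print(x,np.degrees(x[2])); print(e.round(1).tolist())
print(delta([x[0],x[1],.027],90+np.degrees(x[2])))
E
```

```text
[0.5478 0.2494 0.2216] 12.696928569332774
[[-0.4, -0.7], [1.0, -0.0], [0.3, -0.2], [-0.2, -0.0], [-0.5, 1.0], [-0.1, 0.1]]
[0.5478 0.2492 0.2248] 12.881640522204545
[[-0.9, -1.0], [1.1, -1.5], [0.7, 1.7], [-0.9, 1.3]]
[0.5478 0.2493 0.2226] 12.751615271525639
[[-0.6, -0.7], [0.8, -0.1], [0.2, -0.3], [-0.2, -0.0], [-0.7, 1.0], [-0.2, 0.0], [-0.6, -1.0], [1.4, -1.4], [0.7, 1.8], [-0.9, 1.4]]
(array([19.32, -0.18, -0.19]), array([ 3. ,  0.1, -0. ]))
```

Cover fit: centre (0.5478,0.2493), yaw 12.75°, residuals about 1 px. Holes at (282,150) and (347,251) match the dowel corners directly.

Request:
jog_arm:
  plan:
    - [-0.5,[3,-0.1,-0.1],[1.5,0,0]]
    - [-0.3,[6,-0.2,-0.2],[3,0.1,0]]
    - [-0.3,[9,-0.2,-0.2],[3,0.1,0]]
    - [-0.3,[12,-0.2,-0.2],[3,0.1,0]]
    - [-0.3,[14.5,-0.2,-0.2],[3,0.1,0]]
    - [-0.3,[16.5,-0.2,-0.2],[3,0.1,0]]
    - [-0.3,[18,-0.2,-0.2],[3,0.1,0]]
    - [-0.3,[18.9,-0.2,-0.2],[3,0.1,0]]
    - [-0.3,[19.2,-0.2,-0.2],[3,0.1,0]]
    - [-0.3,[19.2,-0.2,-0.2],[3,0.1,0]]
  squeeze: 90

```text
t: 12.73
ee_pos: [0.5477, 0.249, 0.0279]
tcp_rot: [-0.078, 0.703, 0.078, 0.702]
force: [1.1, -0.4, -0.3]
width: 0.0556
```

Request:
jog_arm:
  plan:
    - [1,[0,0,0],[0,0,0]]
    - [1,[0,0,0],[0,0,0]]
    - [1,[0,0,0],[0,0,0]]
    - [1,[0,0,0],[0,0,0]]
    - [1,[0,0,0],[0,0,0]]
    - [1,[0,0,0],[0,0,0]]
    - [1,[0,0,0],[0,0,0]]
    - [1,[0,0,0],[0,0,0]]
    - [1,[0,0,0],[0,0,0]]
    - [1,[0,0,0],[0,0,0]]

```text
t: 13.57
ee_pos: [0.5482, 0.2492, 0.0292]
tcp_rot: [-0.078, 0.702, 0.079, 0.703]
force: [-0.5, 0.5, 6.0]
width: 0.0224
```

```bash
python3 - <<'E'
from h import *
p,r,s=tool(); print(p,s["t"],s["force"],s["width"]); y=r.as_matrix()[:,1]; print(np.degrees(np.arctan2(y[1],y[0])))
cv2.imwrite("pics/w8.png",imaging.capture("wrist"))
E
```

```text
[0.5482 0.2492 0.0292] 13.5667 [-0.4983  0.4748  5.9627] 0.022380020897706784
102.73717404424492
```

View pics/w8.png

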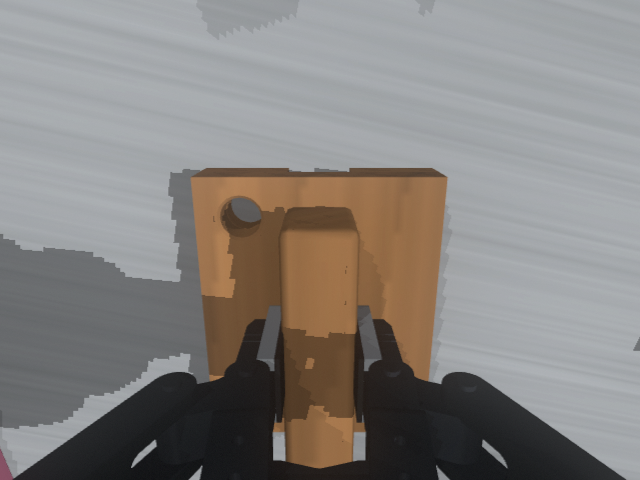

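```bash
python3 - <<'E'
from h import *
print(delta([.485,.0373,.17],105.7))
E
```

```text
(array([-14.1 , -19.27, -10.82]), array([-3.,  0., -0.]))
```

Request:
jog_arm:
  plan:
    - [1,[-1,0,0],[0,0,0]]
    - [1,[-3,0,0],[0,0,0]]
    - [1,[-6,0,0],[0,0,0]]
    - [1,[-9,0,0],[0,0,0]]
    - [1,[-12,-1,-0.5],[0,0,0]]
    - [1,[-14,-3,-2],[-0.5,0,0]]
    - [1,[-14.1,-6,-3.5],[-1,0,0]]
    - [1,[-14.1,-9.5,-5.5],[-1.5,0,0]]
    - [1,[-14.1,-12.5,-7],[-2,0,0]]
    - [1,[-14.1,-15.5,-9],[-2.5,0,0]]

```text
t: 14.45
ee_pos: [0.4941, 0.0768, 0.1712]
tcp_rot: [-0.094, 0.7, 0.094, 0.702]
force: [0.3, 0.1, -2.1]
width: 0.0225
```

```bash
python3 - <<'E'
from h import *
p,r,s=tool(); print(p,s["t"],s["force"],s["width"]); print(delta([.485,.0373,.12],105.7))
E
```

```text
[0.4941 0.0768 0.1712] 14.45 [ 0.2684  0.0685 -2.1159] 0.022523468988771535
(array([ 5.11, -3.57, -1.93]), array([-0.4,  0.1,  0. ]))
```

Request:
jog_arm:
  plan:
    - [1,[0,-1.5,-0.8],[-0.2,0.1,0]]
    - [1,[0,-3,-1.6],[-0.4,0.1,0]]
    - [1,[1,-3.6,-1.9],[-0.4,0.1,0]]
    - [1,[2,-3.6,-1.9],[-0.4,0.1,0]]
    - [1,[3,-3.6,-1.9],[-0.4,0.1,0]]
    - [1,[4,-3.6,-1.9],[-0.4,0.1,0]]
    - [1,[5.1,-3.6,-1.9],[-0.4,0.1,0]]
    - [1,[5.1,-3.6,-1.9],[-0.4,0.1,0]]
    - [1,[5.1,-3.6,-1.9],[-0.4,0.1,0]]
    - [1,[5.1,-3.6,-1.9],[-0.4,0.1,0]]

```text
t: 15.28
ee_pos: [0.4856, 0.0371, 0.121]
tcp_rot: [-0.096, 0.7, 0.096, 0.701]
force: [0.1, 0.0, -3.1]
width: 0.0228
```

```bash
python3 - <<'E'
from h import *
p,r,s=tool(); print(p,s["t"],s["force"],s["width"]); print(delta([.485,.0373,.076],105.7))
cv2.imwrite("pics/w9.png",imaging.capture("wrist"))
cv2.imwrite("pics/s9.png",cv2.resize(imaging.capture("scene")[150:270,230:390],(800,600),interpolation=cv2.INTER_CUBIC))
E
```

```text
[0.4856 0.0371 0.121 ] 15.2833 [ 0.1093  0.0123 -3.1108] 0.022768127031904978
(array([ 4.5 ,  0.04, -0.06]), array([-0. ,  0.1,  0. ]))
```

View pics/w9.png

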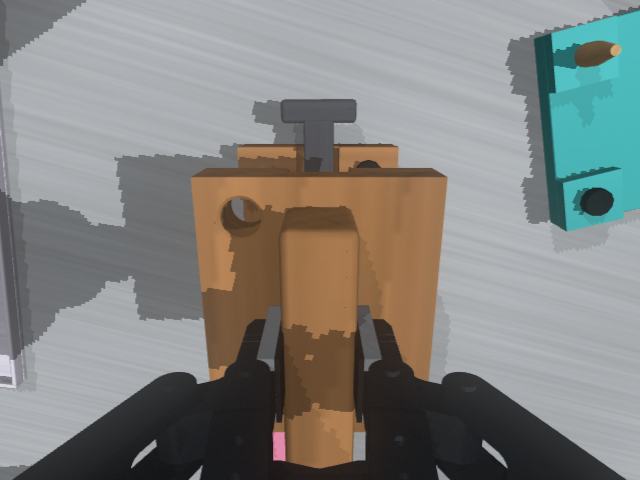

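View pics/s9.png

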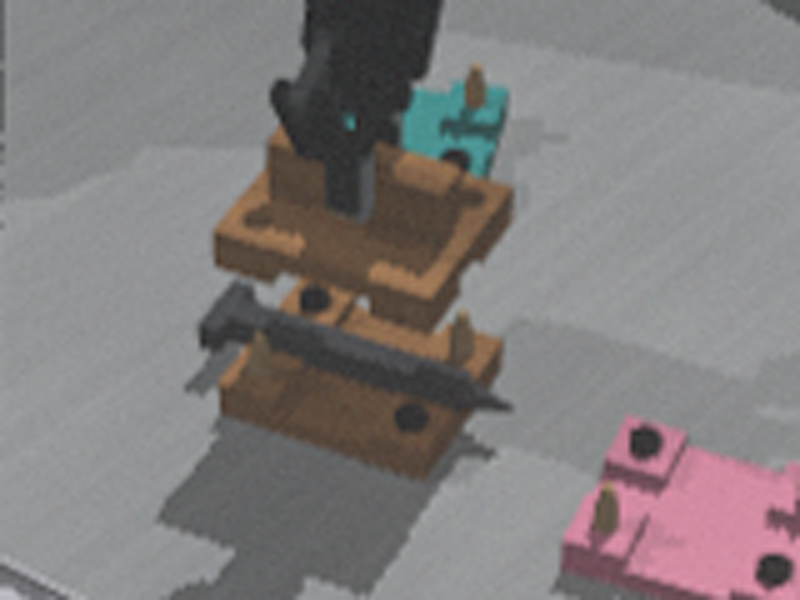

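```bash
python3 - <<'E'
from h import *
im=cv2.imread("pics/w9.png"); cv2.imwrite("pics/w9c.png",cv2.resize(im[85:245,180:460],(800,457),interpolation=cv2.INTER_CUBIC))
cl=cal("wrist"); a=np.radians(15.7); c,s=np.cos(a),np.sin(a)
for x,y,z in [(-.055,-.045,.02),(-.055,.045,.02),(-.08,-.02,.028),(-.08,.02,.028),(-.068,.02,.028)]:
    w=[.4847+c*x-s*y,.0374+s*x+c*y,z]; q=w2px(cl,w); print(q,(q-[180,85])*800/280)
E
```

```text
[236.9979 146.6329] [162.8512 176.094 ]
[398.7867 146.6187] [625.105  176.0534]
[279.4095  99.213 ] [284.0272  40.6085]
[356.2962  99.2128] [503.7034  40.608 ]
[355.6725 123.1238] [501.9214 108.9251]
```

View pics/w9c.png

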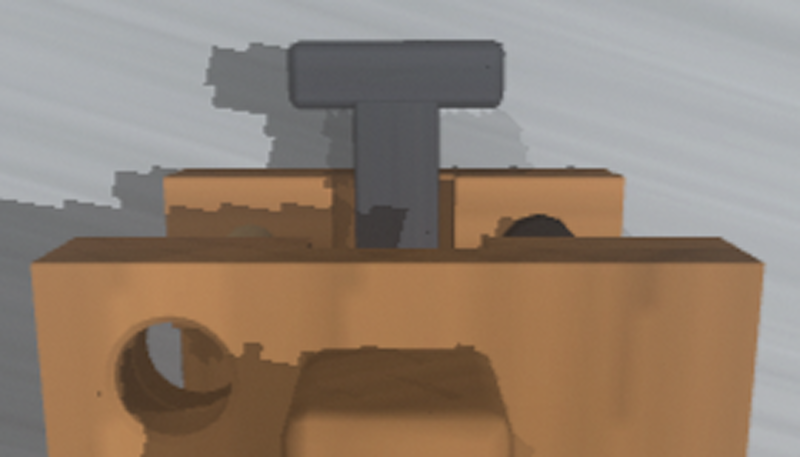

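The predicted base corners and peg head match the picture within 1 mm, so the fit is good. I'll lower the cover onto the dowels.

Request:
jog_arm:
  plan:
    - [1,[0.8,0,0],[0,0,0]]
    - [1,[1.8,0,0],[0,0,0]]
    - [1,[2.8,0,-0.05],[0,0.1,0]]
    - [1,[3.6,0,-0.05],[0,0.1,0]]
    - [1,[4.2,0,-0.05],[0,0.1,0]]
    - [1,[4.7,0,-0.05],[0,0.1,0]]
    - [1,[5.1,0,-0.05],[0,0.1,0]]
    - [1,[5.4,0,-0.05],[0,0.1,0]]
    - [1,[5.6,0,-0.05],[0,0.1,0]]
    - [1,[5.6,0,-0.05],[0,0.1,0]]

```text
t: 16.22
ee_pos: [0.4853, 0.037, 0.0647]
tcp_rot: [-0.097, 0.7, 0.096, 0.701]
force: [0.1, -0.9, -2.1]
width: 0.0225
```

```bash
python3 - <<'E'
from h import *
p,r,s=tool(); print(p,s["t"],s["force"],s["width"],s["ft_torque"]); print(delta([.485,.0373,.049],105.7))
cv2.imwrite("pics/w10.png",imaging.capture("wrist"))
cv2.imwrite("pics/s10.png",cv2.resize(imaging.capture("scene")[150:270,230:390],(800,600),interpolation=cv2.INTER_CUBIC))
E
```

```text
[0.4853 0.037  0.0647] 16.2167 [ 0.0732 -0.924  -2.0569] 0.022485638442491532 [ 0.013  -0.0019  0.0185]
(array([ 1.57,  0.04, -0.02]), array([-0.,  0.,  0.]))
```

View pics/w10.png

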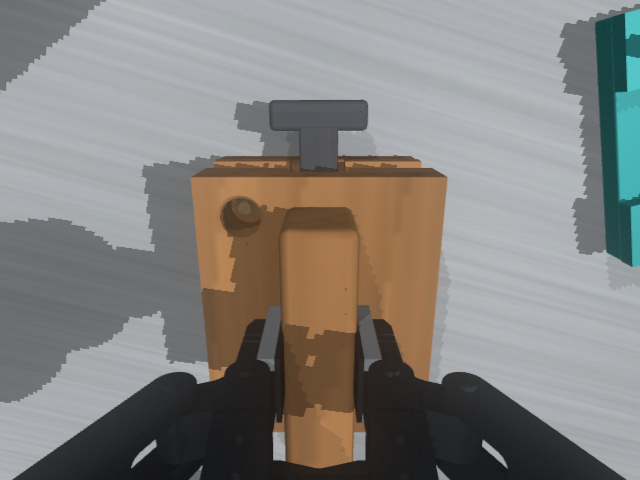

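View pics/s10.png

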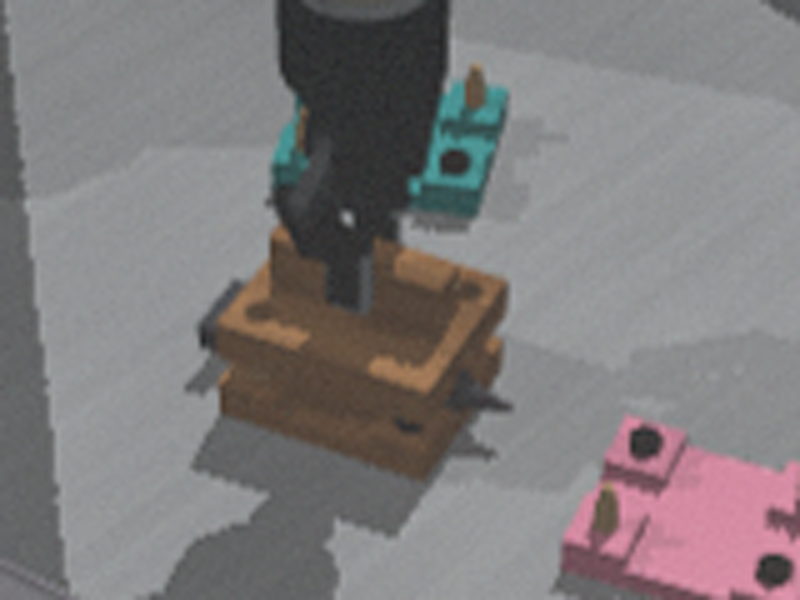

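The dowel shows in the hole at (242,212) and there is no side load. I'll press on.

Request:
jog_arm:
  plan:
    - [1,[0.3,0,0],[0,0,0]]
    - [1,[0.6,0,0],[0,0,0]]
    - [1,[0.8,0,0],[0,0,0]]
    - [1,[1,0,0],[0,0,0]]
    - [1,[1.15,0,0],[0,0,0]]
    - [1,[1.3,0,0],[0,0,0]]
    - [1,[1.4,0,0],[0,0,0]]
    - [1,[1.5,0,0],[0,0,0]]
    - [1,[1.55,0,0],[0,0,0]]
    - [1,[1.55,0,0],[0,0,0]]

```text
t: 17.15
ee_pos: [0.4854, 0.037, 0.0499]
tcp_rot: [-0.097, 0.7, 0.096, 0.701]
force: [-2.6, -0.5, 7.4]
width: 0.0224
```

```bash
python3 - <<'E'
from h import *
p,r,s=tool(); print(p,s["t"],s["force"],s["width"],s["ft_torque"]); print(delta([.485,.0373,.049],105.7))
E
```

```text
[0.4854 0.037  0.0499] 17.15 [-2.5641 -0.4542  7.3568] 0.022423664479654205 [ 0.0052  0.4257 -0.045 ]
(array([ 0.09,  0.04, -0.03]), array([-0.,  0.,  0.]))
```

Request:
jog_arm:
  plan:
    - [1,[0.05,0,0],[0,0,0]]
    - [1,[0.1,0,0],[0,0,0]]
    - [1,[0.12,0,0],[0,0,0]]
    - [1,[0.15,0,0],[0,0,0]]
    - [1,[0.15,0,0],[0,0,0]]
    - [1,[0.15,0,0],[0,0,0]]
    - [1,[0.15,0,0],[0,0,0]]
    - [1,[0.15,0,0],[0,0,0]]
    - [1,[0.15,0,0],[0,0,0]]
    - [1,[0.15,0,0],[0,0,0]]

```text
t: 17.98
ee_pos: [0.4854, 0.037, 0.0492]
tcp_rot: [-0.097, 0.7, 0.096, 0.701]
force: [-4.4, -1.2, 15.1]
width: 0.0226
```

```bash
python3 - <<'E'
from h import *
p,r,s=tool(); print(p,s["t"],s["force"],s["width"],s["ft_torque"]); print(delta([.485,.0373,.049],105.7))
E
```

```text
[0.4854 0.037  0.0492] 17.9833 [-4.4485 -1.1814 15.1303] 0.022613472626930885 [ 0.0334  0.7887 -0.019 ]
(array([ 0.02,  0.04, -0.03]), array([-0. ,  0.1,  0. ]))
```

Request:
jog_arm:
  plan:
    - [1,[0.08,0,-0.03],[0,0,0]]
    - [1,[0.12,0,-0.06],[0,0,0]]
    - [1,[0.16,0,-0.08],[0,0,0]]
    - [1,[0.16,0,-0.08],[0,0,0]]
    - [1,[0.16,0,-0.08],[0,0,0]]
    - [1,[0.16,0,-0.08],[0,0,0]]
    - [1,[0.16,0,-0.08],[0,0,0]]
    - [1,[0.16,0,-0.08],[0,0,0]]
    - [1,[0.16,0,-0.08],[0,0,0]]
    - [1,[0.16,0,-0.08],[0,0,0]]

```text
t: 18.82
ee_pos: [0.4854, 0.0369, 0.0492]
tcp_rot: [-0.097, 0.699, 0.096, 0.702]
force: [-2.7, 1.8, 24.5]
width: 0.0226
```

```bash
python3 - <<'E'
from h import *
p,r,s=tool(); print(p,s["t"],s["force"],s["width"],s["ft_torque"]); print(delta([.485,.0373,.049],105.7)); print(r.as_matrix())
cv2.imwrite("pics/w11.png",imaging.capture("wrist"))
cv2.imwrite("pics/s11.png",cv2.resize(imaging.capture("scene")[165:265,240:373],(800,600),interpolation=cv2.INTER_CUBIC))
E
```

```text
[0.4854 0.0369 0.0492] 18.8167 [-2.7173  1.7833 24.5262] 0.02259034853588444 [0.6826 0.8039 0.011 ]
(array([ 0.02,  0.05, -0.03]), array([-0. ,  0.2,  0.1]))
[[ 0.0043 -0.2704  0.9627]
 [-0.0004  0.9628  0.2704]
 [-1.     -0.0015  0.004 ]]
```

View pics/w11.png

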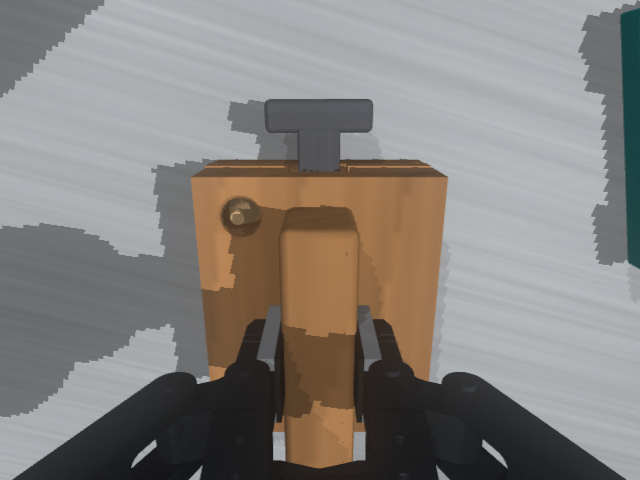

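View pics/s11.png

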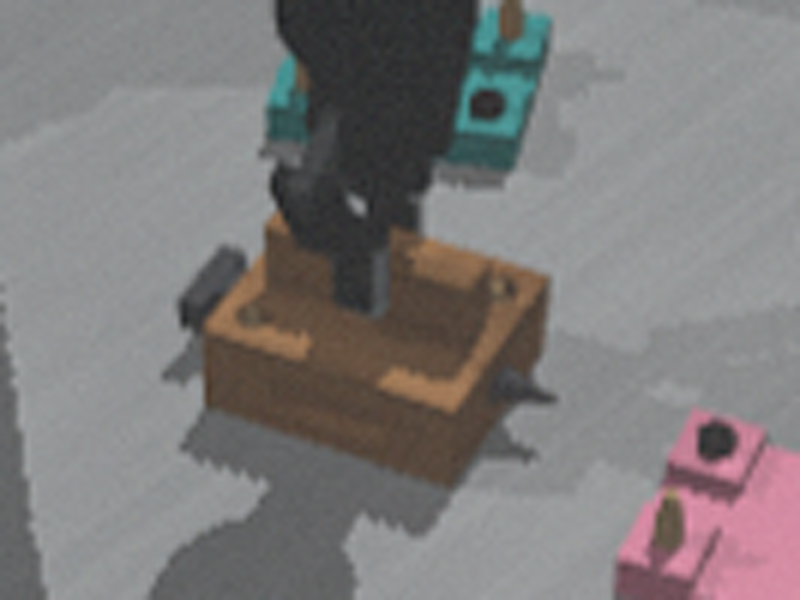

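```bash
python3 - <<'E'
from h import *
im=imaging.capture("wrist")
p,r,s=tool(); print(p,s["t"],s["force"])
cl=cal("wrist"); a=np.radians(15.7); c,q=np.cos(a),np.sin(a)
for x,y,z in [(-.08,-.02,.028),(-.08,.02,.028),(-.055,-.045,.02),(-.055,-.045,.042),(-.055,.045,.042)]:
    print((x,y,z),w2px(cl,[.4847+c*x-q*y,.0374+q*x+c*y,z]))
cv2.imwrite("pics/w12c.png",cv2.resize(im[90:240,180:460],(800,429),interpolation=cv2.INTER_CUBIC))
E
```

```text
[0.4854 0.0369 0.0492] 18.9667 [-2.8674  3.1549 25.7487]
(-0.08, -0.02, 0.028) [262.6051  99.4051]
(-0.08, 0.02, 0.028) [373.3746  99.4023]
(-0.055, -0.045, 0.02) [204.7976 165.7336]
(-0.055, -0.045, 0.042) [188.8707 175.0073]
(-0.055, 0.045, 0.042) [447.0497 175.0142]
```

View pics/w12c.png

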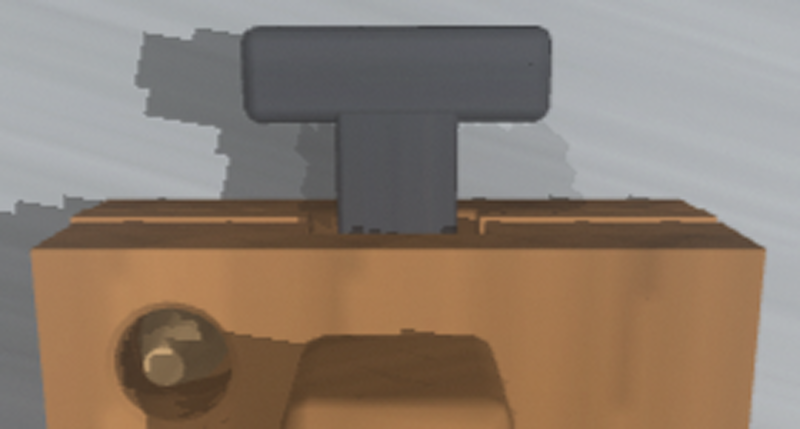

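The hard stop is reached: z stays at 49.2 mm while the force rises from 15 to 25 N. A thin lit ledge at row 165 shows the cover sitting about 0.7 mm towards +x, within the dowel clearance. I'll ease up, re-centre and press again.

Request:
jog_arm:
  plan:
    - [1,[-0.1,0,0],[0,0.2,0.1]]
    - [1,[-0.2,0,-0.04],[0,0.2,0.1]]
    - [1,[-0.2,0.02,-0.08],[0,0.2,0.1]]
    - [1,[-0.2,0.02,-0.08],[0,0.2,0.1]]
    - [1,[-0.1,0.02,-0.08],[0,0.2,0.1]]
    - [1,[0,0.02,-0.08],[0,0.2,0.1]]
    - [1,[0.08,0.02,-0.08],[0,0.2,0.1]]
    - [1,[0.14,0.02,-0.08],[0,0.2,0.1]]
    - [1,[0.18,0.02,-0.08],[0,0.2,0.1]]
    - [1,[0.18,0.02,-0.08],[0,0.2,0.1]]

```text
t: 19.8
ee_pos: [0.4855, 0.037, 0.0491]
tcp_rot: [-0.097, 0.699, 0.096, 0.702]
force: [-3.0, 1.8, 34.3]
width: 0.0226
```

```bash
python3 - <<'E'
from h import *
im=imaging.capture("wrist"); cv2.imwrite("pics/s13.png",cv2.resize(imaging.capture("scene")[165:265,240:373],(800,600),interpolation=cv2.INTER_CUBIC))
for _ in range(3): imaging.capture("top")
p,r,s=tool(); print(p,s["t"],s["force"],s["width"]); print(r.as_matrix()[:,0])
cv2.imwrite("pics/w13c.png",cv2.resize(im[90:240,180:460],(800,429),interpolation=cv2.INTER_CUBIC))
E
```

```text
[0.4854 0.0369 0.0491] 20.05 [-3.497   0.9501 35.2598] 0.02207439163285011
[ 0.0035  0.0003 -1.    ]
```

View pics/w13c.png

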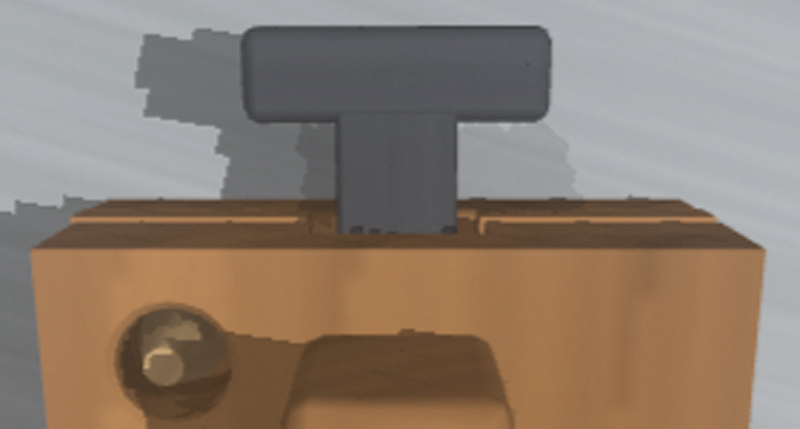

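View pics/s13.png

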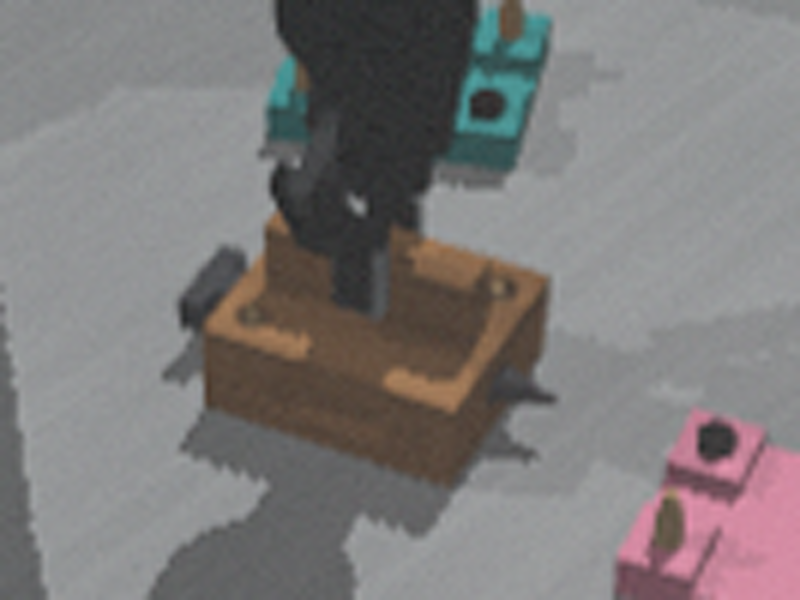

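Request:
jog_arm:
  plan:
    - [1,[0.13,0,-0.05],[0,0,0]]
    - [1,[0.12,0,-0.05],[0,0,0]]
    - [1,[0.12,0,-0.05],[0,0,0]]
    - [1,[0.12,0,-0.05],[0,0,0]]
    - [1,[0.12,0,-0.05],[0,0,0]]
    - [1,[0.12,0,-0.05],[0,0,0]]
    - [1,[0.12,0,-0.05],[0,0,0]]
    - [1,[0.12,0,-0.05],[0,0,0]]
    - [1,[0.12,0,-0.05],[0,0,0]]
    - [1,[0.12,0,-0.05],[0,0,0]]

```text
t: 20.88
ee_pos: [0.4855, 0.037, 0.0492]
tcp_rot: [-0.097, 0.699, 0.096, 0.702]
force: [-1.7, 2.3, 26.8]
width: 0.0226
```

```bash
python3 - <<'E'
from h import *
for _ in range(5):
  imaging.capture("wrist"); p,r,s=tool(); print(p,s["t"],s["force"],s["width"])
E
```

```text
[0.4855 0.0369 0.0492] 20.9333 [-1.8073  3.2133 27.7422] 0.022844222118883317
[0.4855 0.0369 0.0492] 20.9833 [-3.4392  3.7299 26.502 ] 0.02226728131255678
[0.4854 0.0369 0.0492] 21.0333 [-2.2682  3.3815 26.6019] 0.02223882653349142
[0.4855 0.0369 0.0492] 21.0833 [-3.0104  2.5767 27.1389] 0.022138649988834413
[0.4855 0.037  0.0492] 21.1333 [-2.4346  2.705  27.1729] 0.022693417473900416
```

The press is steady at about 27 N with the height unchanged, so I'm handing in.

```bash
python3 - <<'E'
from h import *
print(job.sign_off()); s=sensors.observe(); print(s["t"],s["force"],s["ee_pos"])
E
```

```text
the job is handed in; nothing more can be done
None
the job is handed in; nothing more can be done
```

The case is closed on the short peg. I handed the job in at about 21 s with the gripper still holding the cover pressed shut, ready to strap.

- **Peg:** the short peg lies in the groove of the brown lower half. The camera put its head within about 1 mm of where it should be when centred, hanging out past the -x end.
- **Cover:** it is over both dowels. The tool stopped 20.0 mm above its height when it gripped the cover on the bench, as it should fully shut. It stayed within 0.1 mm of that while the force went from 15 to 35 N.
- **Hold:** I eased the press to a steady 27 N or so before handing in.
- **Left alone:** the gripper did not go near the long pegs, the mallet or the coloured look-alikes.

**Cover slightly off centre:** a thin lit ledge in the last close-up suggests the cover sits about 0.7 mm towards +x, inside the 1.5 mm dowel clearance. There was also a side force of about 3 to 4 N. I tried once to re-centre it without effect and left it there.

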